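# Hold a hinge leaf in line for its pin

### The arm

A 6-joint arm with a two-finger parallel gripper is mounted at the origin on the work surface; the furniture and walls round the work are solid. World frame = base frame: x ahead of the robot, y to its left, z up, the work surface at z = 0. Lengths are in mm, angles in rad, forces in N, time in s.
With the tool pointing down it reaches from about 275 to 750 mm from the base axis. Payload 10.2 kg.
Tool frame: the origin (TCP) lies midway between the tips of the shut fingers; the grasp point (between the pads) lies 19 mm behind it; z points along the fingers, y is the line along which they close (so a half turn about z gives the same grasp; the last joint's range is limited). The gripper opens to 85 mm and grips with 20 to 120 N. Pads are 22 mm wide; open, the fingers measure 114 mm over their backs; the gripper's body (76 mm by 85 mm) begins 54 mm behind the grasp point. The pads swing forward as they close: fully open they stand 13 mm farther back than shut.
Start: joints at [-1.416, 0.313, 1.498, -0, 1.331, -0.223], TCP at [193.648, -487.987, 231.294] pointing down, gripper open.
Joint ranges: [-2.94, 2.94], [-0.97, 2.17], [0.19, 2.56], [-1.23, 4.37], [0.02, 3.11], [-2.88, 2.88]. Speed limits (rad/s): [2.39, 2.39, 3.01, 3.14, 3.14, 3.14].

### API

Orientations are given as a unit quaternion [w, x, y, z].
In Python, from rig import ctrl gives the robot as it stands.
- The arm moves only by the tool send_rows, never from a script. Its argument "targets" is a list of rows, each a list of 7 numbers: the closure, from -1 (fully open) to 1 (shut), so that 0 is half open, then the shift along the tool's x, y, z in m, then the turn, a rotation vector about the tool's x, y, z in rad. In form: [[claw, dx, dy, dz, ax, ay, az], ...]. A call has exactly 10 rows; each row shifts and turns the commanded pose from where the row before left it, along the tool's axes as they then stand; what a row does not reach is not made up. A row lasts 1/8 s, in which the tool goes at most 62.5 mm and 10.7 degrees, less where a joint would pass 70% of its speed; a pose out of reach is approached as far as the arm can. A call with a gripper value outside its range is refused whole. The fingers move at their own pace and stop on an object; "squeeze" is the grip in N (left out, the last holds). Time passes only in rows, so rows that do not move let the fingers close, or fill a call up. It gives the time, the measured TCP pose, the force, the opening and the grip force at its end, in the units of the state.
- ctrl.sense(): the state, without advancing time (a new reading comes with each control period).
- ctrl.capture(name): name is "side" or "top"; returns a dict with "img" (400x640x3 uint8, red, green, blue), "camera_matrix" (3x3 intrinsics, pixels), "R" (3x3) and "t" (3): a world point X has camera coordinates R X + t. Camera axes: x right, y down, z forward; pixel columns grow to the right and rows downward; lengths in mm; the calibration is good to about 2 mm. A picture is of the moment at which its call begins. There is no depth.
- ctrl.finish_job(): hands the job in; it is judged then, once.
Trained networks look in a picture, given as the dict that the camera call returned (one of the last four; its "shot" number tells which), for a name from the list of things; names that differ only in an ending like _2 or _b are one class to them, and where a whole thing is asked for, a point or a joint stands for the part that bears it (a point fixed in the world has none). Each returns a list of dicts, best first, with "score" (0 to 1); they miss things now and then, are a little off and sometimes report something else, mostly with a low value. They report only what shows in the picture. A call takes as long as a camera call.
- ctrl.boxes_of(query, picture): "extent" ([left, top, width, height] in pixels, round what is visible of it).
- ctrl.landmark_of(query, picture): "point" ([column, row] in pixels: a listed point, or the origin of a listed thing).
The state is a dict: "time_s": time; "joints": joint angles; "dq": joint speeds; "tau": joint torques, N m; "eef_pos": TCP position; "ee_rot": TCP orientation; "force": force on the tool from outside, world axes, zero at the start; "wrist_torque": the same for the moment, N m; "grip_width": opening from 0.0 (shut) to 1.0 (fully open); "grip_force": force on a finger pad.
Only numpy, scipy, OpenCV 4.12 (cv2) and the standard library are available. Lean on these libraries where they do the work, as an engineer would, in place of code of your own. Each camera call takes 0.05 s, during which the arm holds its last target. There are 200 camera calls.

### The job

Lock the jamb block where it stands by turning the red clamp knob on its top clockwise to its stop, about a quarter turn. Then pick up the loose hinge leaf by its light wooden block and bring its single knuckle between the two knuckles of the jamb leaf, so that the holes line up level and square, ready for the pin. Finish while still holding the leaf there in the gripper, clear of the table and not leaning on the jamb block; leave the jar, the bottle and the medicine box where they are.

Things in the scene. Friction and masses are not known exactly. Their poses are not given: they have to be found in the camera images.
- fixture: Fixed aluminium rail base, 78 x 150 mm, 20 mm high. Origin on the table under the mid-travel hinge axis; y along slide and hinge axis; it stands at x 4 to 82 mm, nothing in front of x = -10 mm. The jamb block (dark wood, 64 x 88 mm, front 15 mm behind the hinge axis, top 69 mm above the table) slides on it 20 mm either way along y with 2.5 N of friction until the knob locks it; locked, it holds against 20 N.
- jamb_hole (a point): Centre of the gap between the two fixed knuckles of the jamb leaf, on the hinge axis, 72 mm above the table; axes as the fixture's: y along the hinge axis, x away from the robot into the jamb block, z up. Each knuckle is a steel tube along y, 20 mm outside diameter, 10 mm bore, reaching from 15 to 37 mm on either side; the gap is 30 mm wide and open from the front (-x), above and below. It moves with the jamb block.
- knob_grip (a point): Middle of the bar grip of the red clamp knob on top of the jamb block, 60 mm in +x of jamb_hole and 95 mm above the table. The bar is 42 mm long (along this frame's x), 13 mm thick (y) and 26 mm high, its top 105 mm above the table, with a white mark at its -x end. The frame turns with the knob: z stays up.
- clamp_knob (a joint): Clamp knob angle in rad, 0 = free, bar square to the hinge axis; grows clockwise seen from above to a stop at 1.4; counts as locked above 1.15. About 0.06 N m of friction. It stays where it is left.
- leaf: Loose hinge leaf on a light wooden block, 0.16 kg. Block 60 mm (x) x 40 mm (y) x 47 mm high, with a steel plate 4 mm thick on top (top 51 mm above the underside; plate within the outline of the block). Origin at the centre of the block's underside, z up; it stands on the table. The single knuckle sticks out at +x. Grip the block across its 40 mm width (its y faces).
- leaf_hole (a point): Centre of the leaf's single knuckle, 44 mm in +x of and 50 mm above the leaf's origin, axes as the leaf's. Steel tube along y, 20 mm outside diameter, 10 mm bore, 24 mm long. It belongs at jamb_hole with the leaf's axes parallel to those of jamb_hole; the block's underside is then 22 mm above the table.
- amber_jar: Bystander: amber plastic jar with a white screw cap, 44 mm wide, 59 mm high, standing beside the slit-lamp microscope and chin frame (fixed, up to 0.54 m high, left of the work); origin at its underside.
- drop_bottle_a: Bystander: brown dropper bottle, 33 mm wide, 102 mm high, standing behind the jar; origin at its underside.
- med_box_a: Bystander: small white and orange medicine carton, 31 x 86 x 49 mm high; origin at its underside.

How it is judged:
By the outcome, as a careful person would: the job done as asked, in the order asked, and still so for the second after the job is handed in, while the arm keeps its last pose, push and grip.
It also fails if it takes over 69 s, if anything falls off the work surface, if the arm or the gripper's body presses on something with over 40 N, if the wrist force passes 120 N, or if a joint passes its speed limit or range.

## Working session

There is one attempt and no reset: what is moved stays moved. The work goes in short steps, Python scripts to look and compute and a tool call to move; the robot and the scene stay as the last step left them, time stands still between calls to the robot, and variables do not carry over. Pictures are saved under pics/ and viewed, at most 10 in all, crops included, and the job is handed in when it is done.

Besides the shell and the picture viewer there is one more tool, called after "Emit:" as name([rows], argument=value, ...), one row to a line, values as JSON. send_rows: Moves the arm, as the interface text tells. Its arguments: {"type":"object","properties":{"targets":{"type":"array"},"squeeze":{"type":"number"}},"required":["targets"]}

```bash
mkdir -p pics; ls
cat > h.py <<'E'
import numpy as np, cv2
from rig import ctrl
from scipy.spatial.transform import Rotation as Ro
def ray(p,uv):
    R=np.array(p["R"]);t=np.array(p["t"]);K=np.array(p["camera_matrix"])
    d=R.T@np.linalg.inv(K)@np.array([uv[0],uv[1],1.]); c=-R.T@t
    return c,d/np.linalg.norm(d)
def atz(p,uv,z):
    c,d=ray(p,uv); return c+d*(z-c[2])/d[2]
def proj(p,X):
    q=np.array(p["R"])@np.array(X,float)+np.array(p["t"]); q=np.array(p["camera_matrix"])@q; return q[:2]/q[2]
def tri(a,b):
    (c1,d1),(c2,d2)=a,b
    s=np.linalg.lstsq(np.c_[d1,-d2],c2-c1,rcond=None)[0]
    p,q=c1+s[0]*d1,c2+s[1]*d2
    return (p+q)/2,np.linalg.norm(p-q)
def save(p,n): cv2.imwrite("pics/"+n,p["img"][:,:,::-1])
def st():
    s=ctrl.sense(); R=Ro.from_quat(np.array(s["ee_rot"])[[1,2,3,0]])
    return s,np.array(s["eef_pos"]),R
E
python3 - <<'E'
from h import *
P={n:ctrl.capture(n) for n in("side","top")}
for n in P: save(P[n],n+"0.png")
for q in["fixture","jamb_hole","knob_grip","leaf","leaf_hole","amber_jar","drop_bottle_a","med_box_a"]:
    L={}
    for n in P:
        r=ctrl.landmark_of(q,P[n]); L[n]=r
        print(q,n,[(np.round(x["point"],1),round(x["score"],2)) for x in r[:2]])
    if L["side"] and L["top"]:
        print("   ",*tri(ray(P["side"],L["side"][0]["point"]),ray(P["top"],L["top"][0]["point"])))
s,p,R=st(); print(s["time_s"],p,R.as_matrix().round(3))
for n in P: print(n,ray(P[n],(320,200)))
E
```

```text
pics
fixture side [(array([319.6, 243.3]), 0.55)]
fixture top [(array([316. , 198.7]), 0.88), (array([316.5, 193.3]), 0.55)]
    [515.25763917 -94.40265692   4.37241307] 1.884364548951376
jamb_hole side [(array([322. , 220.4]), 0.82), (array([340.2, 177.3]), 0.66)]
jamb_hole top []
knob_grip side [(array([290.7, 206.7]), 0.85)]
knob_grip top [(array([323.5, 163.6]), 0.5)]
    [ 573.00760896 -113.09279098   97.04097895] 9.481832391541309
leaf side [(array([353.6, 192.7]), 0.89)]
leaf top []
leaf_hole side [(array([341.1, 176.9]), 0.69)]
leaf_hole top [(array([409.6, 220.6]), 0.64)]
    [ 457.36726772 -282.75847519   46.06967492] 6.090260670836754
amber_jar side [(array([314.6, 306.2]), 0.56)]
amber_jar top [(array([239.3, 190.2]), 0.7)]
    [533.68406198  69.11039211   5.56783977] 1.883033366456967
drop_bottle_a side [(array([282.4, 306.7]), 0.73)]
drop_bottle_a top [(array([244.5, 165. ]), 0.54)]
    [593.68073885  60.59955457  -6.61661689] 2.7441566122683154
med_box_a side []
med_box_a top [(array([418.6, 167.1]), 0.92)]
0.9 [ 193.63346354 -487.97419455  231.27259889] [[ 0.929  0.369 -0.   ]
 [ 0.369 -0.929  0.   ]
 [-0.    -0.    -1.   ]]
side (array([551.60289717, 515.74071932, 660.21651084]), array([-0.04262687, -0.75547197, -0.65379282]))
top (array([ 345.46060625, -127.1679066 , 1031.2972201 ]), array([ 0.15949845,  0.02356037, -0.98691699]))
```

Run:
```python
import cv2
a=cv2.imread("pics/top0.png")[120:270,220:440]; b=cv2.imread("pics/side0.png")[120:330,240:440]
cv2.imwrite("pics/tc.png",cv2.resize(a,None,fx=3.6,fy=3.6,interpolation=cv2.INTER_CUBIC)); cv2.imwrite("pics/sc.png",cv2.resize(b,None,fx=2.8,fy=2.8,interpolation=cv2.INTER_CUBIC))
```

```text
(no output)
```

View pics/tc.png

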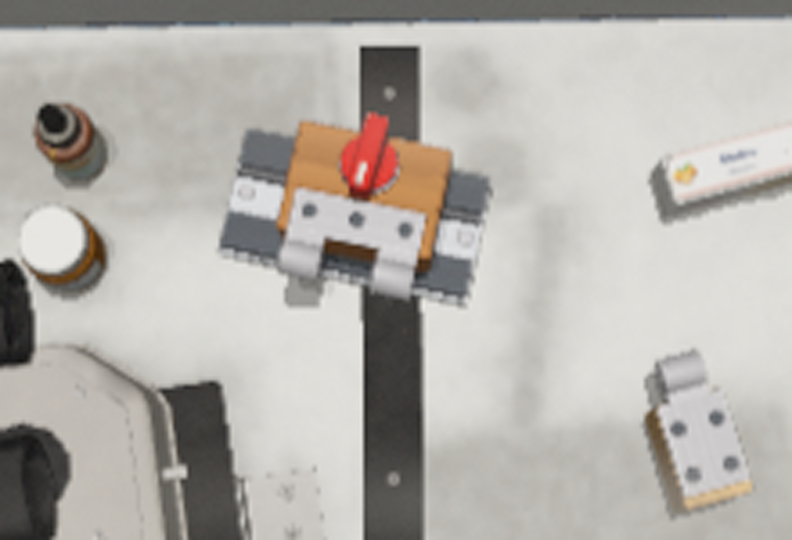

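View pics/sc.png

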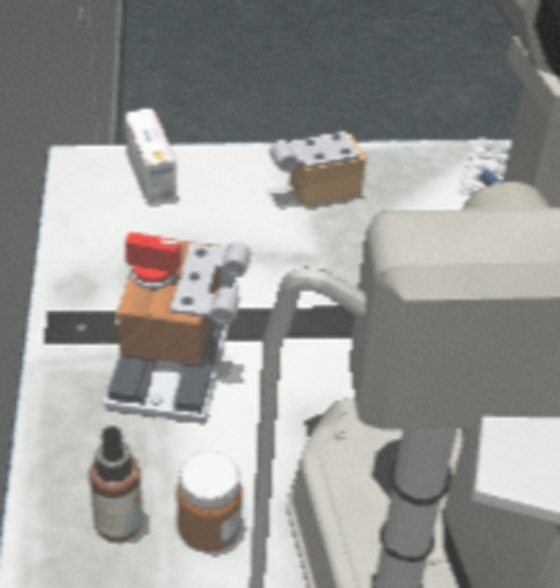

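View pics/top0.png

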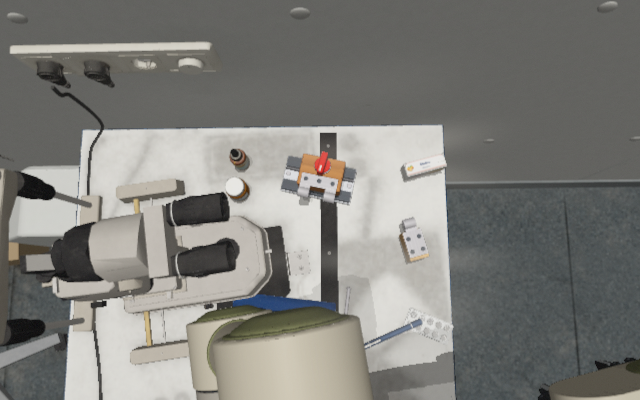

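The top view shows the jamb block near (322,180) with yaw of about -0.19, and its knob bar roughly along its x. The leaf is at (414,240), with its knuckle up and to the left (yaw about +0.28). The medicine box is at (425,167). I'll fit wireframes next.

```bash
cat >> h.py <<'E'
def box(x0,x1,y0,y1,z0,z1):
    c=[[x,y,z] for x in(x0,x1) for y in(y0,y1) for z in(z0,z1)]
    return [(c[i],c[j]) for i in range(8) for j in range(i) if sum(a!=b for a,b in zip(c[i],c[j]))==1]
def tube(x,z,y0,y1):
    a=np.linspace(0,2*np.pi,17); r=[]
    for y in(y0,y1): 
        pts=[[x+10*np.cos(t),y,z+10*np.sin(t)] for t in a]; r+=list(zip(pts[:-1],pts[1:]))
    return r+[([x+10*np.cos(t),y0,z+10*np.sin(t)],[x+10*np.cos(t),y1,z+10*np.sin(t)]) for t in a[::4]]
# jamb frame: origin on table below jamb_hole ; leaf frame: leaf origin
JAMB=box(15,79,-44,44,20,69)+tube(0,72,15,37)+tube(0,72,-37,-15)
def KNOB(q): 
    R=Ro.from_euler('z',-q).as_matrix(); o=np.array([60,0,0]); return [tuple(R@np.array(e)+o for e in s) for s in box(-21,21,-6.5,6.5,79,105)]
LEAF=box(-30,30,-20,20,0,51)+tube(44,50,-12,12)
def draw(p,segs,x,y,yaw,z,crop,f,col=(0,255,0),img=None):
    c0,r0,w,h=crop
    if img is None: img=cv2.resize(p["img"][r0:r0+h,c0:c0+w,::-1],None,fx=f,fy=f,interpolation=cv2.INTER_CUBIC)
    R=Ro.from_euler('z',yaw).as_matrix(); o=np.array([x,y,z])
    for a,b in segs:
        u,v=[((proj(p,R@np.array(e)+o)-[c0,r0]+.5)*f).astype(int) for e in(a,b)]
        cv2.line(img,tuple(map(int,u)),tuple(map(int,v)),col,1,cv2.LINE_AA)
    return img
E
cat > look.py <<'E'
import sys; from h import *
jx,jy,jw,q,lx,ly,lw,lz=map(float,sys.argv[2:10])
T,S=ctrl.capture("top"),ctrl.capture("side")
import pickle; pickle.dump((T,S),open("last.pkl","wb"))
def mos(T,S):
    o=[]
    for p in(T,S):
        a=proj(p,[jx+30,jy,60]);b=proj(p,[lx,ly,lz+30]); row=[]
        for c,w,h in((a,80,60),(b,80,60) if 0 else (b,50,37.5)):
            f=400/w;h=int(round(300/f)); cr=(int(c[0]-w/2),int(c[1]-h/2),w,h)
            im=draw(p,JAMB,jx,jy,jw,0,cr,f); draw(p,KNOB(q),jx,jy,jw,0,cr,f,(255,255,0),im); draw(p,LEAF,lx,ly,lw,lz,cr,f,(255,0,255),im)
            row.append(cv2.resize(im,(400,300)))
        o.append(np.hstack(row))
    return np.vstack(o)
cv2.imwrite("pics/"+sys.argv[1],mos(T,S))
E
python3 - <<'E'
from h import *
P={n:ctrl.capture(n) for n in("side","top")}
print("kn",atz(P["top"],(303.9,192.2),76),atz(P["top"],(329.2,197.2),76))
print("jh side",atz(P["side"],(322,220.4),72), "kg",atz(P["side"],(290.7,206.7),95),atz(P["top"],(323.5,163.6),95))
print("lh",atz(P["side"],(341.1,176.9),50),atz(P["top"],(409.6,220.6),50),"leaf side",atz(P["side"],(353.6,192.7),0))
print("box",atz(P["top"],(418.6,167.1),0))
f=lambda c:(220+c[0]/3.6-.36,120+c[1]/3.6-.36)
A=[atz(P["top"],f(c),51)[:2] for c in((650,402),(710,386),(748,486),(684,502))];print(np.round(A,1),np.mean(A,0))
E
cp pics/tc.png /dev/null; python3 look.py m0.png 516 -100 -0.19 0 415 -297 0.27 0
```

```text
kn [515.87724984 -72.68544311  76.        ] [ 505.20001387 -122.54899718   76.        ]
jh side [511.89017426 -97.65143774  72.        ] kg [ 577.70452139 -117.35153504   95.        ] [ 568.68522301 -112.30693631   95.        ]
lh [ 455.13298036 -276.36235902   50.        ] [ 459.88913288 -282.91241725   50.        ] leaf side [ 420.48414648 -273.68105515    0.        ]
box [ 580.69060242 -314.30819547    0.        ]
[[ 438.5 -263.3]
 [ 447.  -296.7]
 [ 391.6 -315.4]
 [ 383.2 -280. ]] [ 415.07558361 -288.85056885]
```

View pics/m0.png

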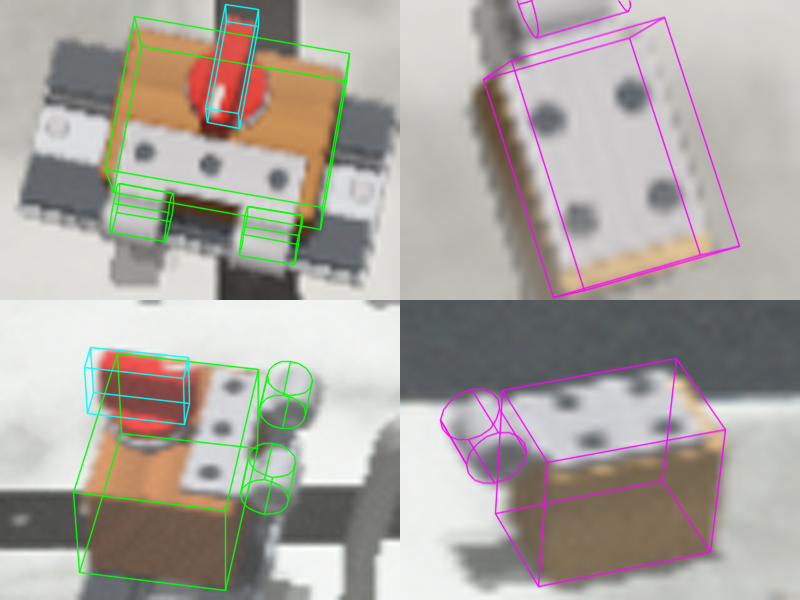

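Emit:
send_rows([
  [-1,0.049,-0.0212,0.004,0,0,0],
  [-1,0.049,-0.0212,0.004,0,0,0],
  [-1,0.049,-0.0212,0.004,0,0,0],
  [-1,0.049,-0.0212,0.004,0,0,0],
  [-1,0.049,-0.0212,0.004,0,0,0],
  [-1,0.049,-0.0212,0.004,0,0,0],
  [-1,0.049,-0.0212,0.004,0,0,0],
  [-1,0.049,-0.0212,0.004,0,0,0],
  [-1,0.049,-0.0212,0.004,0,0,0],
  [-1,0.049,-0.0212,0.004,0,0,0],
], squeeze=25)

```text
time_s: 2.35
eef_pos: [572.0, -108.8, 191.2]
ee_rot: [0.0, 0.982, 0.188, 0.0]
force: [0.3, -1.4, 0.7]
grip_width: 0.996
grip_force: 0.0
```

Emit:
send_rows([
  [-1,0,0,0,0,0,-0.18],
  [-1,0,0,0,0,0,-0.18],
  [-1,0,0,0,0,0,-0.18],
  [-1,0,0,0,0,0,-0.18],
  [-1,0,0,0,0,0,-0.18],
  [-1,0,0,0,0,0,-0.18],
  [-1,0,0,0,0,0,-0.18],
  [-1,0,0,0,0,0,-0.18],
  [-1,0,0,0,0,0,-0.18],
  [-1,0,0,0,0,0,-0.18],
])

```text
time_s: 3.6
eef_pos: [570.9, -110.2, 191.3]
ee_rot: [-0.0, 0.461, 0.887, -0.0]
force: [0.3, 1.4, 0.5]
grip_width: 1.0
grip_force: 0.0
```

Run:
```python
from h import *
s,p,R=st(); print(s["time_s"],p,R.as_euler('ZYX'),np.round(s["joints"],3)); print(R.as_matrix().round(3))
P={"top":ctrl.capture("top")}
f=lambda c:(220+c[0]/3.6-.36,120+c[1]/3.6-.36)
for n,a,b,z in(("front rail",(220,253),(467,304),0),("back rail",(247,130),(490,178),20),("block back",(299,121),(452,150),69),("knuckles",(302,260),(394,277),72)):
    d=atz(P["top"],f(a),z)-atz(P["top"],f(b),z); print(n,np.arctan2(-d[0],d[1]),np.hypot(*d[:2]))
print("hole",atz(P["top"],f((348,268.5)),72))
```

```text
3.6 [ 570.87978544 -110.18048628  191.25496947] [ 2.18374766e+00 -8.75375641e-05 -3.14153760e+00] [-0.392  0.468  1.38   0.     1.293 -1.005]
[[-0.575  0.818 -0.   ]
 [ 0.818  0.575  0.   ]
 [ 0.    -0.    -1.   ]]
front rail -0.21927578668789657 149.47856969270447
back rail -0.21416103931293548 145.49856702116477
block back -0.2068401678497043 87.16063345459051
knuckles -0.19845406693484607 51.605574499648434
hole [512.187931   -97.05073789  72.        ]
```

Emit:
send_rows([
  [0.3,0,0,0,0,0,-0.15],
  [0.3,0,0,0,0,0,-0.15],
  [0.3,0,0,0,0,0,-0.15],
  [0.3,0,0,0,0,0,-0.15],
  [0.3,0,0,0,0,0,-0.15],
  [0.3,0,0,0.02,0,0,0],
  [0.3,0,0,0.02,0,0,0],
  [0.3,0,0,0.02,0,0,0],
  [0.3,0,0,0.018,0,0,0],
  [0.3,0,0,0,0,0,0],
])

```text
time_s: 4.9
eef_pos: [570.3, -110.0, 112.2]
ee_rot: [-0.001, 0.108, 0.994, 0.0]
force: [0.2, -0.4, -0.1]
grip_width: 0.347
grip_force: 0.0
```

Run:
```python
from h import *
s,p,R=st(); print(s["time_s"],p,R.as_euler('ZYX')[0],s["grip_width"],s["force"])
o=[]
for n,z in(("top",8),("side",8)):
    P=ctrl.capture(n); a=proj(P,[571,-110,100]); cr=(int(a[0]-25),int(a[1]-37),50,75)
    im=draw(P,JAMB,512,-97.3,-.21,0,cr,8); draw(P,KNOB(0),512,-97.3,-.21,0,cr,8,(255,255,0),im); o.append(im)
    print(n,[(x["point"],x["score"]) for x in ctrl.landmark_of("knob_grip",P)[:2]])
cv2.imwrite("pics/k1.png",np.hstack(o))
```

```text
4.9 [ 570.32155885 -109.97006973  112.23625822] 2.925640809154352 0.347281186383479 [ 0.22935644 -0.37762819 -0.09505249]
top []
side [([293.4, 209.4], 0.55)]
```

View pics/k1.png

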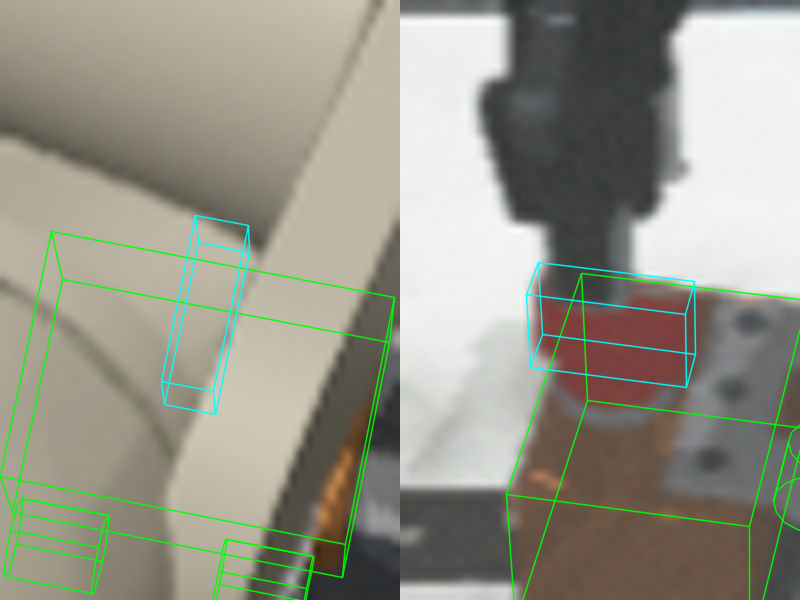

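The top view is blocked by the arm. In the side view the fingers straddle the bar near column 590 and the bar is at columns 540–690. I'll descend, then compare side pictures from before and after the grip to see whether gripping shifted the block.

Emit:
send_rows([
  [0.3,0,0,0.007,0,0,0],
  [0.3,0,0,0.007,0,0,0],
  [0.3,0,0,0.007,0,0,0],
  [0.3,0,0,0.007,0,0,0],
  [0.3,0,0,0,0,0,0],
  [0.3,0,0,0,0,0,0],
  [0.3,0,0,0,0,0,0],
  [0.3,0,0,0,0,0,0],
  [0.3,0,0,0,0,0,0],
  [0.3,0,0,0,0,0,0],
])

```text
time_s: 6.35
eef_pos: [570.9, -110.2, 85.3]
ee_rot: [0.0, 0.107, 0.994, 0.0]
force: [-0.4, 0.2, -1.0]
grip_width: 0.35
grip_force: 0.0
```

Run:
```python
from h import *
import pickle
P=ctrl.capture("side"); pickle.dump(P,open("side_pre.pkl","wb"))
s,p,R=st();print(p,s["force"])
```

```text
[ 570.89998414 -110.20582203   85.34720948] [ 0.76505413 -0.34884142 -0.83335502]
```

Emit:
send_rows([
  [0.5,0,0,0,0,0,0],
  [0.6,0,0,0,0,0,0],
  [0.7,0,0,0,0,0,0],
  [0.8,0,0,0,0,0,0],
  [0.9,0,0,0,0,0,0],
  [1,0,0,0,0,0,0],
  [1,0,0,0,0,0,0],
  [1,0,0,0,0,0,0],
  [1,0,0,0,0,0,0],
  [1,0,0,0,0,0,0],
])

```text
time_s: 7.65
eef_pos: [570.9, -110.2, 85.4]
ee_rot: [0.0, 0.107, 0.994, 0.0]
force: [-0.3, 1.7, 2.7]
grip_width: 0.148
grip_force: 25.6
```

```bash
cat > cmp.py <<'E'
from h import *
import pickle
A=pickle.load(open("side_pre.pkl","rb")); P=ctrl.capture("side")
s,p,R=st();print(p,s["force"],s["grip_width"],s["wrist_torque"])
a,b=[cv2.cvtColor(x["img"],cv2.COLOR_RGB2GRAY) for x in(A,P)]
for nm,(c0,r0,c1,r1) in dict(block=(282,202,330,252),knuck=(304,203,332,240),rail=(277,246,318,272)).items():
    W=np.eye(2,3,dtype=np.float32)
    try:
        cc,W=cv2.findTransformECC(a[r0:r1,c0:c1],b[r0-6:r1+6,c0-6:c1+6],np.array([[1,0,6],[0,1,6]],np.float32),cv2.MOTION_TRANSLATION)
        print(nm,cc,W[:,2]-6)
    except cv2.error as e: print(nm,e.err)
u=proj(P,[512,-97,72]); print("1mm jamb y ->",proj(P,[512.21,-96.02,72])-u)
E
python3 cmp.py
```

```text
[ 570.9142675  -110.17485158   85.35903943] [-0.65102304  2.50563727  4.04319899] 0.14635834609705234 [ 0.36106067  0.01881563 -0.13850042]
block 0.9833438502551521 [ 0.31555033 -0.4196267 ]
knuck 0.9985087972678465 [ 0.03464365 -0.21308184]
rail 0.9959608144082683 [ 0.06295156 -0.14291382]
1mm jamb y -> [-0.07706282  0.32210253]
```

Emit:
send_rows([
  [1,0,0,0,0,0,0.15],
  [1,0,0,0,0,0,0.15],
  [1,0,0,0,0,0,0.15],
  [1,0,0,0,0,0,0.15],
  [1,0,0,0,0,0,0.15],
  [1,0,0,0,0,0,0.15],
  [1,0,0,0,0,0,0.15],
  [1,0,0,0,0,0,0.15],
  [1,0,0,0,0,0,0.12],
  [1,0,0,0,0,0,0.06],
], squeeze=40)

```text
time_s: 8.95
eef_pos: [570.0, -110.8, 85.4]
ee_rot: [-0.001, 0.716, 0.698, -0.001]
force: [-7.0, -1.0, 6.7]
grip_width: 0.142
grip_force: 44.8
```

```bash
python3 cmp.py
python3 - <<'E'
from h import *
s,p,R=st();print(R.as_euler('ZYX')[0],s["joints"],s["wrist_torque"])
E
```

```text
[ 570.00381766 -110.73280613   85.4134576 ] [-7.12716816 -1.53094158  5.13465634] 0.14337808377705055 [-0.2164808   1.04228152 -0.06281035]
block 0.9437312812059295 [ 1.1300473  -0.32717466]
knuck 0.9968539805373478 [ 0.14309978 -0.11978292]
rail 0.9958024093584549 [ 0.0698328  -0.15268898]
1mm jamb y -> [-0.07706282  0.32210253]
1.5434453402930228 [-0.39278443  0.58150686  1.49703574 -0.0018994   1.0649713  -0.3645105 ] [-0.2164808   1.04228152 -0.06281035]
```

Emit:
send_rows([
  [1,0,0,0,0,0,0.03],
  [1,0,0,0,0,0,0.03],
  [1,0,0,0,0,0,0.02],
  [1,0,0,0,0,0,0],
  [0.3,0,0,0,0,0,0],
  [0.3,0,0,0,0,0,0],
  [0.3,0,0,0,0,0,0],
  [0.3,0,0,-0.015,0,0,0],
  [0.3,0,0,-0.03,0,0,0],
  [-0.3,0,0,-0.04,0,0,0],
])

```text
time_s: 10.25
eef_pos: [570.7, -110.1, 171.8]
ee_rot: [-0.0, 0.743, 0.67, -0.0]
force: [0.7, -0.3, 0.6]
grip_width: 0.547
grip_force: 0.0
```

```bash
python3 - <<'E'
from h import *
s,p,R=st();print(R.as_euler('ZYX')[0],p,s["joints"].round(3) if hasattr(s["joints"],"round") else s["joints"]);print(R.as_matrix().round(3))
E
python3 cmp.py
```

```text
1.4677534359108053 [ 570.66913131 -110.11397588  171.77166309] [-0.392  0.485  1.407 -0.     1.25  -0.289]
[[ 0.103  0.995 -0.001]
 [ 0.995 -0.103  0.   ]
 [ 0.    -0.001 -1.   ]]
[ 572.80329558 -110.85231136  177.93952314] [ 1.03014432 -0.70666059  5.91360524] 0.6334051830607988 [ 0.03717504 -0.06275207  0.01419313]
block 0.7661009705384666 [1.5634799  0.28999758]
knuck 0.9786545320916722 [ 0.38874054 -0.03434563]
rail 0.991252391169188 [ 0.19118643 -0.08140564]
1mm jamb y -> [-0.07706282  0.32210253]
```

Emit:
send_rows([
  [-1,-0.033,-0.0228,0,0,0,0],
  [-1,-0.033,-0.0228,0.01,0,0,0],
  [-1,-0.033,-0.0228,0.01,0,0,0],
  [-1,-0.033,-0.0228,0.01,0,0,0],
  [-1,-0.033,-0.0228,0.01,0,0,0],
  [-1,-0.033,-0.0228,0.01,0,0,0],
  [-1,0,0,0.01,0,0,0.17],
  [-1,0,0,0,0,0,0.17],
  [-1,0,0,0,0,0,0.17],
  [-1,0,0,0,0,0,0.17],
])

```text
time_s: 11.55
eef_pos: [414.7, -293.3, 111.2]
ee_rot: [0.001, 0.925, 0.381, 0.0]
force: [-0.5, -0.8, -0.7]
grip_width: 1.005
grip_force: 0.0
```

Emit:
send_rows([
  [-1,0,0,0,0,0,0.17],
  [-1,0,0,0,0,0,0.17],
  [-1,0,0,0,0,0,0.17],
  [-1,0,0,0,0,0,0],
  [-1,0,0,0,0,0,0],
  [-1,0,0,0,0,0,0],
  [-1,0,0,0,0,0,0],
  [-1,0,0,0,0,0,0],
  [-1,0,0,0,0,0,0],
  [-1,0,0,0,0,0,0],
])

```text
time_s: 12.8
eef_pos: [414.5, -293.1, 110.3]
ee_rot: [-0.0, 0.99, 0.139, -0.0]
force: [0.7, 0.7, -0.5]
grip_width: 1.003
grip_force: 0.0
```

```bash
python3 - <<'E'
from h import *
s,p,R=st();print(R.as_euler('ZYX')[0],p,s["joints"])
E
python3 look.py m1.png 512 -97.8 -0.21 1.4 415 -292 0.275 0
```

```text
0.27790069751864777 [ 414.45270839 -293.0844329   110.2839025 ] [-8.46684291e-01  4.07364213e-01  1.70617875e+00  7.93226592e-06
  1.02809988e+00  4.46207242e-01]
```

View pics/m1.png

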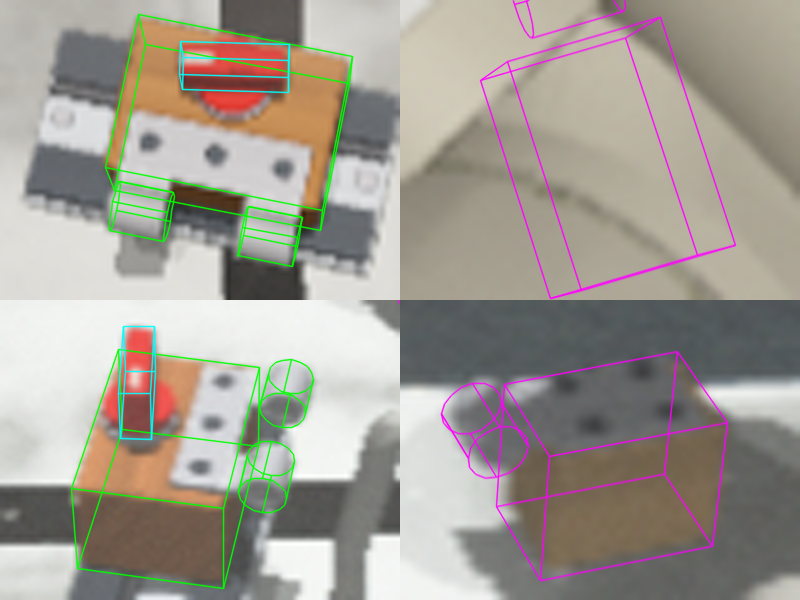

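The knob overlay at 1.4 matches in both views: the bar lies along the rail in the top tile at (235,65). The jamb knuckle overlay fits too. Next is the leaf grasp.

Emit:
send_rows([
  [-1,0,-0.0015,0.02,0,0,0],
  [-1,0,0,0.02,0,0,0],
  [-1,0,0,0.02,0,0,0],
  [-1,0,0,0.02,0,0,0],
  [-1,0,0,0.014,0,0,0],
  [-0.6,0,0,0,0,0,0],
  [-0.3,0,0,0,0,0,0],
  [0,0,0,0,0,0,0],
  [0.2,0,0,0,0,0,0],
  [1,0,0,0,0,0,0],
], squeeze=40)

```text
time_s: 14.15
eef_pos: [414.4, -292.0, 17.1]
ee_rot: [0.001, 0.99, 0.138, 0.0]
force: [-0.4, 0.0, 6.6]
grip_width: 0.463
grip_force: 41.2
```

Emit:
send_rows([
  [1,0,0,0,0,0,0],
  [1,0,0,0,0,0,0],
  [1,0,0,-0.01,0,0,0],
  [1,0,0,-0.01,0,0,0],
  [1,0,0,-0.01,0,0,0],
  [1,0,0,-0.01,0,0,0],
  [1,0,0,0,0,0,0],
  [1,0,0,0,0,0,0],
  [1,0,0,0,0,0,0],
  [1,0,0,0,0,0,0],
])

```text
time_s: 15.4
eef_pos: [414.0, -291.5, 56.0]
ee_rot: [-0.0, 0.99, 0.138, -0.0]
force: [0.2, -0.2, -1.8]
grip_width: 0.462
grip_force: 40.6
```

Run:
```python
from h import *
s,p,R=st();print(R.as_euler('ZYX'),p,s["joints"],s["grip_width"]*85);print(R.as_matrix().round(3))
```

```text
[ 2.77827414e-01  2.39682472e-04 -3.14113949e+00] [ 413.95991957 -291.54195067   56.03311299] [-8.45345703e-01  4.87994659e-01  1.75358594e+00 -2.54300665e-05
  9.00524308e-01  4.47639066e-01] 39.29959054428215
[[ 0.962  0.274 -0.   ]
 [ 0.274 -0.962  0.   ]
 [-0.    -0.    -1.   ]]
```

Emit:
send_rows([
  [1,0,0,-0.0125,0,0,0],
  [1,0,0,-0.0125,0,0,0],
  [1,0,0,-0.0125,0,0,0],
  [1,0,0,-0.0125,0,0,0],
  [1,0.0165,-0.0308,0,0,0,0],
  [1,0.0165,-0.0308,0,0,0,0],
  [1,0.0165,-0.0308,0,0,0,0],
  [1,0.0165,-0.0308,0,0,0,0],
  [1,0.0165,-0.0308,0,0,0,0],
  [1,0.0165,-0.0308,0,0,0,0],
])

```text
time_s: 16.65
eef_pos: [458.8, -85.7, 107.0]
ee_rot: [0.0, 0.99, 0.138, 0.0]
force: [1.2, -0.2, -1.6]
grip_width: 0.46
grip_force: 40.7
```

Emit:
send_rows([
  [1,0,0,0,0,0,0.122],
  [1,0,0,0,0,0,0.122],
  [1,0,0,0,0,0,0.122],
  [1,0,0,0,0,0,0.122],
  [1,0,0,0,0,0,0],
  [1,0,0,0,0,0,0],
  [1,0,0,0,0,0,0],
  [1,0,0,0,0,0,0],
  [1,0,0,0,0,0,0],
  [1,0,0,0,0,0,0],
])

```text
time_s: 17.9
eef_pos: [458.6, -86.8, 106.3]
ee_rot: [-0.0, 0.994, -0.105, -0.0]
force: [0.4, 0.3, -1.1]
grip_width: 0.462
grip_force: 40.7
```

```bash
cat > v.py <<'E'
import sys; from h import *
# leaf pose predicted from TCP: offset ox along leaf x; underside oz below tcp
name,jx,jy,jw,ox,oz=sys.argv[1],*map(float,sys.argv[2:7])
s,p,R=st(); psi=R.as_euler('ZYX')[0]; print("tcp",p.round(2),"yaw",psi.round(4),"F",np.round(s["force"],1),s["time_s"])
l=p+Ro.from_euler('z',psi).apply([ox,0,-oz]); h=l+Ro.from_euler('z',psi).apply([44,0,50])
print("hole err in jamb frame (leaf-jamb)",Ro.from_euler('z',-jw).apply(h-[jx,jy,72]).round(2),"yaw",psi-jw)
o=[]
for n in("top","side"):
    P=ctrl.capture(n); a=proj(P,[jx-5,jy,75]); cr=(int(a[0]-28),int(a[1]-42),57,84)
    im=draw(P,JAMB,jx,jy,jw,0,cr,7); draw(P,LEAF,*l[:2],psi,l[2],cr,7,(255,0,255),im); o.append(im)
    for q in("jamb_hole","leaf_hole"): print(n,q,[(np.round(x["point"],1),round(x["score"],2)) for x in ctrl.landmark_of(q,P)[:2]],"pred",proj(P,[jx,jy,72] if q[0]=="j" else h).round(1))
cv2.imwrite("pics/"+name,np.hstack(o))
E
python3 v.py a1.png 512 -97.8 -0.21 0.6 16.5
```

```text
tcp [458.57 -86.77 106.29] yaw -0.21 F [ 0.4  0.3 -1.1] 17.9
hole err in jamb frame (leaf-jamb) [-9.96 -0.35 67.79] yaw 6.841091500647822e-06
top jamb_hole [] pred [316.7 194.3]
top leaf_hole [] pred [314.6 193.3]
side jamb_hole [(array([320.5, 219.6]), 0.68)] pred [321.9 220.4]
side leaf_hole [(array([326.7, 198.2]), 0.63)] pred [327.5 196.5]
```

View pics/a1.png

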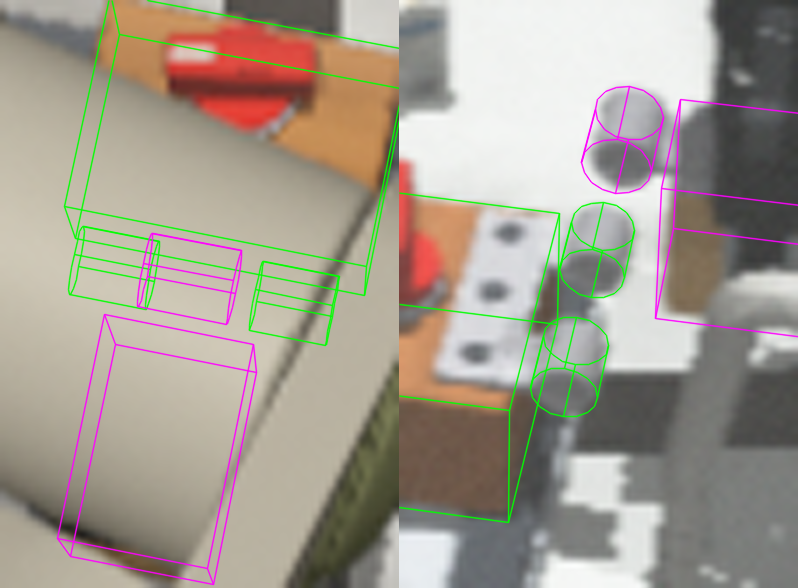

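The side view fits well: predicted and seen leaf knuckle centres are both near (624,139), and the jamb knuckles are at (600,248) and (571,366). I'll advance 10 mm and descend part of the way.

Emit:
send_rows([
  [1,0.005,-0.0003,0,0,0,0],
  [1,0.005,0,0,0,0,0],
  [1,0,0,0.01,0,0,0],
  [1,0,0,0.01,0,0,0],
  [1,0,0,0.01,0,0,0],
  [1,0,0,0.01,0,0,0],
  [1,0,0,0.005,0,0,0],
  [1,0,0,0,0,0,0],
  [1,0,0,0,0,0,0],
  [1,0,0,0,0,0,0],
])

```text
time_s: 19.45
eef_pos: [468.6, -88.6, 61.6]
ee_rot: [0.0, 0.994, -0.105, 0.0]
force: [-0.2, -0.4, -1.2]
grip_width: 0.459
grip_force: 40.7
```

```bash
python3 v.py a2.png 512 -97.8 -0.21 0.6 16.5
```

```text
tcp [468.56 -88.63  61.59] yaw -0.2102 F [-0.2 -0.4 -1.2] 19.45
hole err in jamb frame (leaf-jamb) [ 0.2  -0.1  23.09] yaw -0.0002281860140991021
top jamb_hole [] pred [316.7 194.3]
top leaf_hole [] pred [316.4 192.2]
side jamb_hole [(array([321.4, 221.9]), 0.87)] pred [321.9 220.4]
side leaf_hole [(array([324.2, 211.8]), 0.81)] pred [322.1 212.3]
```

View pics/a2.png

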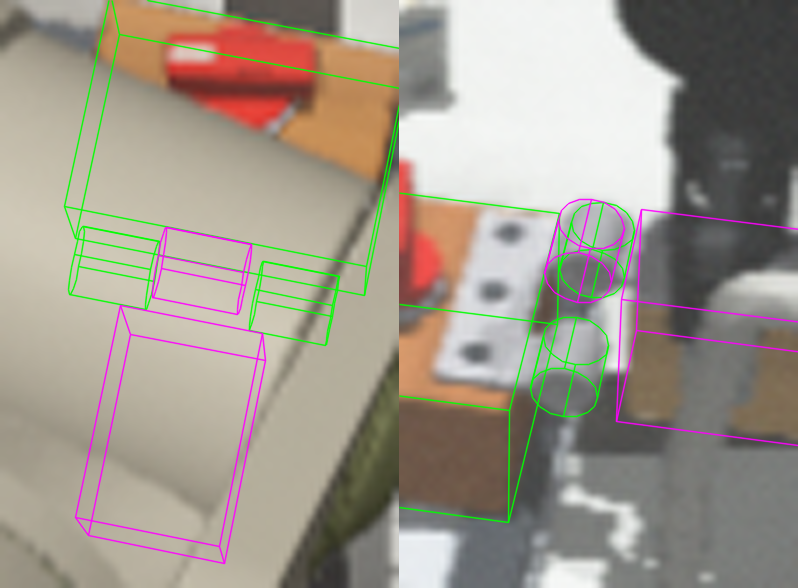

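The leaf knuckle sits just above the gap with no contact force, and its outline agrees with the model. I'll descend the last 23 mm in two steps.

Emit:
send_rows([
  [1,0,0,0.003,0,0,0],
  [1,0,0,0.003,0,0,0],
  [1,0,0,0.003,0,0,0],
  [1,0,0,0.003,0,0,0],
  [1,0,0,0,0,0,0],
  [1,0,0,0,0,0,0],
  [1,0,0,0,0,0,0],
  [1,0,0,0,0,0,0],
  [1,0,0,0,0,0,0],
  [1,0,0,0,0,0,0],
])

```text
time_s: 21.0
eef_pos: [468.4, -88.5, 49.3]
ee_rot: [0.0, 0.994, -0.105, 0.0]
force: [-1.1, -0.2, -0.9]
grip_width: 0.463
grip_force: 40.7
```

Emit:
send_rows([
  [1,0,0,0.003,0,0,0],
  [1,0,0,0.003,0,0,0],
  [1,0,0,0.003,0,0,0],
  [1,0,0,0.002,0,0,0],
  [1,0,0,0,0,0,0],
  [1,0,0,0,0,0,0],
  [1,0,0,0,0,0,0],
  [1,0,0,0,0,0,0],
  [1,0,0,0,0,0,0],
  [1,0,0,0,0,0,0],
])

```text
time_s: 22.25
eef_pos: [468.4, -88.6, 38.3]
ee_rot: [0.0, 0.994, -0.105, 0.0]
force: [-0.2, -0.4, -1.5]
grip_width: 0.457
grip_force: 40.7
```

```bash
python3 v.py a3.png 512 -97.8 -0.21 0.6 16.5
python3 - <<'E'
import cv2,numpy as np
from h import *
P=ctrl.capture("side"); cr=(292,190,67,75)
raw=cv2.resize(P["img"][190:265,292:359,::-1],None,fx=5.97,fy=8,interpolation=cv2.INTER_CUBIC)
raw=cv2.resize(P["img"][190:265,297:347,::-1],None,fx=8,fy=8,interpolation=cv2.INTER_CUBIC)
a=cv2.imread("pics/a3.png")[:,399:]; a=cv2.resize(a,(400,600)); cv2.imwrite("pics/a3.png",np.hstack([a,raw]))
E
```

```text
tcp [468.45 -88.56  38.32] yaw -0.2102 F [-0.2 -0.4 -1.5] 22.25
hole err in jamb frame (leaf-jamb) [ 0.08 -0.05 -0.18] yaw -0.00017503086886636043
top jamb_hole [] pred [316.7 194.3]
top leaf_hole [(array([243.7, 165.2]), 0.48)] pred [316.7 194.3]
side jamb_hole [(array([320.8, 216.2]), 0.8)] pred [321.9 220.4]
side leaf_hole [(array([324.4, 219.6]), 0.66)] pred [321.9 220.4]
```

View pics/a3.png

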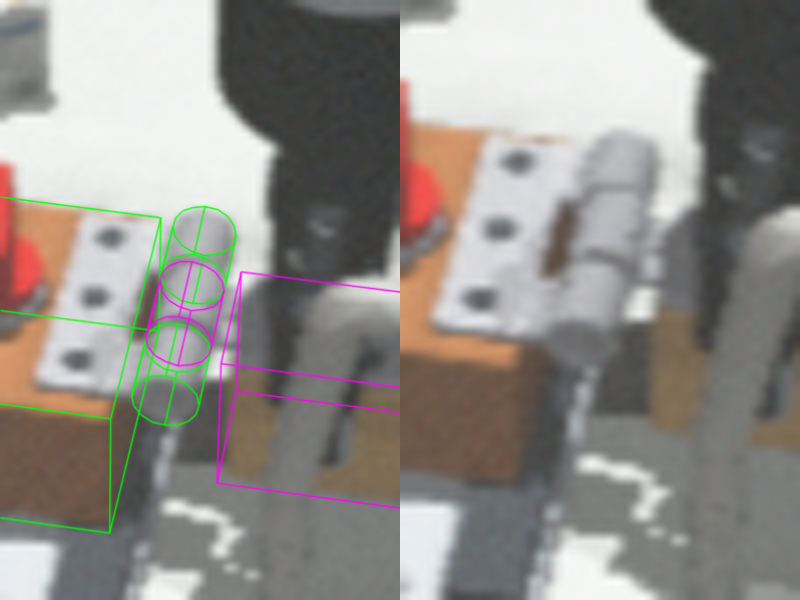

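The leaf knuckle sits between the two jamb knuckles, at about (612,215) in the raw right tile, and the forces are near zero. To check coaxiality I'll rectify along the axis.

Run:
```python
from h import *
Ps=[ctrl.capture("side") for _ in range(6)]; P=Ps[0]
im=np.mean([p["img"].astype(float) for p in Ps],0)
R=Ro.from_euler('z',-.21); o=np.array([512,-97.8,72])
a,b=[proj(P,o+R.apply([0,y,0])) for y in(-42,42)]
d=(b-a)/np.linalg.norm(b-a); n=np.array([d[1],-d[0]]); n=n if n[0]>0 else -n
L=np.linalg.norm(b-a); W=14
pts=lambda k:np.array(k,np.float32)
M=cv2.getPerspectiveTransform(pts([a-n*W,a+n*W,b+n*W,b-n*W]),pts([[0,0],[560,0],[560,600],[0,600]]))
w=cv2.warpPerspective(im.astype(np.float32),M,(560,600),flags=cv2.INTER_CUBIC)
ex=[]
for s in range(72):
    t=s*np.pi/36; q=proj(P,o+R.apply([10*np.cos(t),0,10*np.sin(t)])); ex.append((q-proj(P,o))@n)
lo,hi=280+20*min(ex),280+20*max(ex); print("sil",lo,hi,"px/img 20; mm/img px",20/(max(ex)-min(ex)))
g=w.mean(2)
for nm,y0,y1 in(("far",-34,-18),("mid",-9,9),("near",18,34)):
    r=slice(int((y0+42)/84*600),int((y1+42)/84*600)); pr=g[r].mean(0); print(nm,np.round(pr[140:430:10]).astype(int))
out=np.clip(w,0,255).astype(np.uint8)[:,:,::-1].copy()
for x in(lo,hi): cv2.line(out,(int(x),0),(int(x),600),(0,255,0),1)
for y in(-37,-15,-12,12,15,37): cv2.line(out,(0,int((y+42)/84*600)),(60,int((y+42)/84*600)),(255,0,255),1)
cv2.imwrite("pics/a4.png",out)
```

```text
sil 185.8491355721992 374.1542724522006 px/img 20; mm/img px 2.124211833131788
far [223 218 210 198 185 173 164 160 161 165 170 174 177 178 178 177 175 173
 168 162 153 146 151 170 196 215 226 229 227]
mid [144 114  92  82  83  96 117 138 155 164 168 168 168 168 168 167 164 162
 155 149 141 136 131 134 144 155 162 160 148]
near [195 191 187 182 175 167 163 161 161 160 159 158 157 156 154 152 150 148
 144 139 132 125 123 126 131 131 129 126 120]
```

View pics/a4.png

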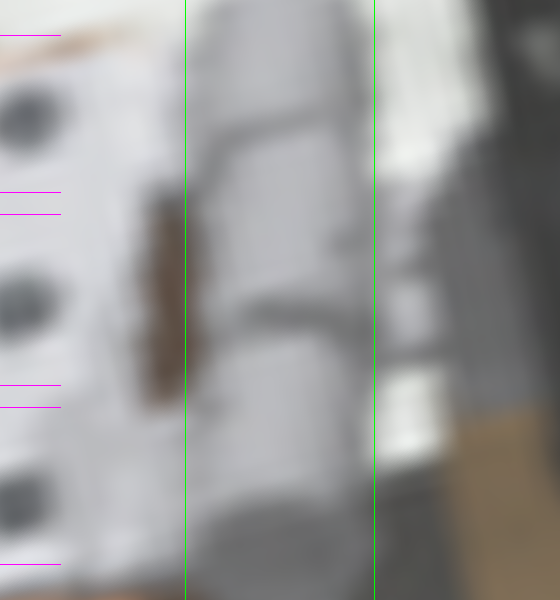

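Run:
```python
from h import *
w=cv2.imread("pics/a4.png").astype(float).mean(2)
for u in(230,260,290,320): print(u,np.round([w[v:v+10,u-8:u+8].mean() for v in range(40,460,10)]).astype(int))
P=ctrl.capture("side")
R=Ro.from_euler('z',-.21); o=np.array([512,-97.8,72])
a,b=[proj(P,o+R.apply([0,y,0])) for y in(-42,42)]; d=(b-a)/np.linalg.norm(b-a); L=np.linalg.norm(b-a)
for y in(-15,-12,12,15):
    print(y,[ (round(280+20*float((q-a)@np.array([-d[1],d[0]])*-1) if 0 else round(float((q-a)@d)/L*600),) for t in(0.6,1.2,1.8,2.4) for q in[proj(P,o+R.apply([-10*np.cos(t),y,10*np.sin(t)]))]])
```

```text
File "<stdin>", line 8
    print(y,[ (round(280+20*float((q-a)@np.array([-d[1],d[0]])*-1) if 0 else round(float((q-a)@d)/L*600),) for t in(0.6,1.2,1.8,2.4) for q in[proj(P,o+R.apply([-10*np.cos(t),y,10*np.sin(t)]))]])
                                                                                                                                                                                                ^
SyntaxError: closing parenthesis ']' does not match opening parenthesis '('
```

Run:
```python
from h import *
w=cv2.imread("pics/a4.png").astype(float).mean(2)
for u in(230,260,290,320): print(u,np.round([w[v:v+10,u-8:u+8].mean() for v in range(80,400,10)]).astype(int))
P=ctrl.capture("side")
R=Ro.from_euler('z',-.21); o=np.array([512,-97.8,72])
a,b=[proj(P,o+R.apply([0,y,0])) for y in(-42,42)]; d=(b-a)/np.linalg.norm(b-a); L=np.linalg.norm(b-a)
n=np.array([d[1],-d[0]]); n=n*np.sign(n[0])
for y in(-15,-12,12,15):
    r=[]
    for t in(0.6,1.2,1.8,2.4):
        q=proj(P,o+R.apply([-10*np.cos(t),y,10*np.sin(t)]))-a
        r.append((round(280+20*float(q@n)),round(float(q@d)/L*600)))
    print(y,r)
```

```text
230 [179 178 176 171 157 145 143 150 155 158 162 167 170 172 170 169 169 169
 169 170 173 171 163 153 147 145 152 163 173 175 175 172]
260 [188 185 180 168 155 154 166 179 183 183 183 183 184 185 186 186 186 186
 185 187 182 161 139 130 136 152 169 183 187 187 187 187]
290 [182 181 173 161 157 167 181 187 186 187 187 187 187 187 187 187 187 187
 187 184 172 154 135 124 130 153 176 186 185 185 184 183]
320 [166 164 158 154 160 171 179 180 180 180 179 179 178 178 177 173 171 172
 174 170 164 151 134 122 126 141 157 165 170 171 170 169]
-15 [(348, 133), (300, 112), (245, 115), (203, 142)]
-12 [(349, 154), (301, 133), (245, 136), (202, 163)]
12 [(350, 325), (301, 304), (244, 307), (201, 334)]
15 [(350, 347), (301, 325), (244, 329), (200, 356)]
```

The centres line up across the axis. The far gap looks thinner than the near one, so I'll nudge 1 mm along +y and re-measure.

Emit:
send_rows([
  [1,0,-0.0005,-0.0002,0,0,0],
  [1,0,-0.0005,0,0,0,0],
  [1,0,0,0,0,0,0],
  [1,0,0,0,0,0,0],
  [1,0,0,0,0,0,0],
  [1,0,0,0,0,0,0],
  [1,0,0,0,0,0,0],
  [1,0,0,0,0,0,0],
  [1,0,0,0,0,0,0],
  [1,0,0,0,0,0,0],
])

```text
time_s: 24.2
eef_pos: [468.6, -87.6, 38.5]
ee_rot: [0.0, 0.994, -0.105, 0.0]
force: [0.2, -0.8, -1.4]
grip_width: 0.461
grip_force: 40.7
```

```bash
cat > gap.py <<'E'
from h import *
s,p,R=st(); print(p,s["force"],s["time_s"])
Ps=[ctrl.capture("side") for _ in range(6)]; P=Ps[0]
im=np.mean([q["img"].astype(float) for q in Ps],0)
R=Ro.from_euler('z',-.21); o=np.array([512,-97.8,72])
a,b=[proj(P,o+R.apply([0,y,0])) for y in(-42,42)]
d=(b-a)/np.linalg.norm(b-a); n=np.array([d[1],-d[0]]); n*=np.sign(n[0]); W=14
f=lambda k:np.array(k,np.float32)
M=cv2.getPerspectiveTransform(f([a-n*W,a+n*W,b+n*W,b-n*W]),f([[0,0],[560,0],[560,600],[0,600]]))
w=cv2.warpPerspective(im.astype(np.float32),M,(560,600),flags=cv2.INTER_CUBIC).mean(2)
v=np.arange(600)
for u in(260,290,320):
    c=w[:,u-10:u+10].mean(1); r=[]
    for lo,hi in((75,180),(260,380)):
        base=np.interp(v[lo:hi],[lo,hi],[c[lo-10:lo+5].mean(),c[hi-5:hi+10].mean()]); e=np.clip(base-c[lo:hi],0,None)
        r+=[round(e.sum()/10),round((e*v[lo:hi]).sum()/e.sum())]
    print(u,r)
E
python3 gap.py
```

```text
[468.63057219 -87.5937636   38.50745241] [ 0.24662727 -0.76032555 -1.39843048] 24.2
260 [161, 129, 186, 320]
290 [118, 122, 217, 315]
320 [82, 119, 169, 321]
```

Emit:
send_rows([
  [1,0,-0.0005,0,0,0,0],
  [1,0,0,0,0,0,0],
  [1,0,0,0,0,0,0],
  [1,0,0,0,0,0,0],
  [1,0,0,0,0,0,0],
  [1,0,0,0,0,0,0],
  [1,0,0,0,0,0,0],
  [1,0,0,0,0,0,0],
  [1,0,0,0,0,0,0],
  [1,0,0,0,0,0,0],
])

```text
time_s: 25.75
eef_pos: [468.7, -87.1, 38.5]
ee_rot: [-0.0, 0.994, -0.105, -0.0]
force: [0.8, -0.7, -2.3]
grip_width: 0.46
grip_force: 40.7
```

```bash
python3 gap.py; python3 -c "
from h import *
s,p,R=st();print(R.as_euler('ZYX'),s['grip_force'],s['force'],s['wrist_torque'])
print(ctrl.finish_job())"
```

```text
[468.71199726 -87.0848266   38.48713554] [ 0.75209225 -0.69419709 -2.27506832] 25.75
260 [156, 128, 147, 323]
290 [153, 125, 161, 320]
320 [126, 126, 142, 325]
[-2.10179839e-01  3.65948587e-05 -3.14158176e+00] 40.72924196720123 [ 0.27194496  0.41564342 -0.69417896] [ 0.020455    0.05832217 -0.0388001 ]
the job is handed in; nothing more can be done
None
```

I turned the clamp knob to its stop, then held the leaf with its knuckle centred between the jamb knuckles, level, square and free of contact by the force reading, and handed the job in at about 26 s; no verdict was returned.

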